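Pop the bead cassette and catch it

TASK

Press down the release pad beside the bead dispenser's runway with one fingertip, so that the bead cassette springs out of the mouth, and catch the cassette on the runway with the other finger before it runs off the lower end. Finish holding: the pad still pressed down and the other finger still keeping the cassette from sliding away, well clear of where it sat in the housing. Never lift the cassette off the runway, and leave the other things on the table alone.

Things in the scene. Friction and masses are not known exactly. Their poses are not given: they have to be found in the camera images.
- dispenser: wooden bead dispenser, fixed, 222 x 115 mm. Origin at table height under the housing's mouth, on the runway's centre line. +x points up the runway into the housing, -x down the runway (towards the robot at yaw 0), +y to the release pad's side, z up. Housing 67 mm wide, x -2 to +102 mm, 106 mm tall.
- pad_top (a point): centre of the top of the release pad, a flat aluminium pad 36 mm along the runway (x) by 44 mm across (y), at x = -55, y = +52 mm in the dispenser's frame, 48 mm above the table when up. It goes straight down 8 mm to a hard stop (top then 40 mm above the table, 10 mm above the runway floor at point catch) and springs back when let go.
- pad (a joint): how far the release pad is pressed, m: 0 up, 0.008 fully down. Needs about 1.5 N to start and about 5 N at the bottom. A tooth in the runway floor at the mouth goes down with it and lets the cassette go at about 0.005 to 0.006.
- catch (a point): point on the runway floor (surface, centre line) straight beside the pad, 52 mm from the pad's centre, 30 mm above the table. A finger standing here, tip lower than 20 mm over the floor, stops the cassette about 30 to 40 mm out of its seat. Floor 43 mm wide between rails 4 mm thick and 8 mm high, sloping 15 degrees.
- runway_end (a point): middle of the lower, open end of the runway, on the floor surface, 13 mm above the table, at dispenser x = -120 mm. The floor is 45 mm high at the mouth (x = 0). It is slippery: a released cassette slides down to this end in about half a second.
- cassette: loose closed bead box, white, clear lid, 60 mm along the runway x 40 wide x 26 tall, about 0.15 kg. Origin: centre of its underside, x up the runway. It starts in the housing on the sloping floor, front face at the mouth (origin at dispenser x = +29 mm, 53 mm above the table), pushed by a 2.4 N spring against the tooth; released, the spring drives it 14 mm, then it slides by itself.
- pot: bystander, loose, to be left alone: small screw-lid pot, 44 mm across, 45 mm tall; origin at the centre of its underside
- spool: bystander, loose, to be left alone: plywood thread spool, 38 mm across, 36 mm tall; origin at the centre of its underside
- puck: bystander, loose, to be left alone: flat green jar cap, 48 mm across, 14 mm thick; origin at the centre of its underside
- cup: bystander, loose, to be left alone: paper cup, 76 mm across at the rim, 95 mm tall; origin at the centre of its underside
- phone: bystander, loose, to be left alone: black phone lying flat, 74 x 150 x 9 mm; origin at the centre of its underside
- tub: bystander, loose, to be left alone: closed yellow lunch tub with red lid, 123 x 168 x 72 mm; origin at the centre of its underside
- jar: bystander, loose, to be left alone: wide white-capped jar, 70 mm across, 55 mm tall; origin at the centre of its underside

How it is judged:
By the outcome, as a careful person would: the job done as asked, in the order asked, and still so for the second after the job is handed in, while the arm keeps its last pose, push and grip.
It also fails if it takes over 29 s, if anything falls off the work surface, if the arm or the gripper's body presses on something with over 40 N, if the wrist force passes 120 N, or if a joint passes its speed limit or range.

ROBOT

A 6-joint arm with a two-finger parallel gripper is mounted at the origin on the work surface. World frame = base frame: x ahead of the robot, y to its left, z up, the work surface at z = 0. Lengths are in m, angles in rad, forces in N, time in s.
With the tool pointing down it reaches from about 0.375 to 0.975 m from the base axis. Payload 3.8 kg.
Tool frame: the origin (TCP) lies between the finger pads; the fingertips stand manip.tcp_to_tips ahead of it and the grasp point (between the pads) lies 11 mm behind it (manip.tcp_to_tips is the distance from the TCP to the fingertips, in m); z points along the fingers, y is the line along which they close (so a half turn about z gives the same grasp; the last joint's range is limited). The gripper opens to 85 mm and grips with 20 to 120 N. Pads are 22 mm wide; open, the fingers measure 114 mm over their backs; the gripper's body (76 mm by 85 mm) begins 54 mm behind the grasp point. The pads swing forward as they close: fully open they stand 13 mm farther back than shut.
Start: joints at [1.276, 0.264, 1.604, -0, 1.274, -0.037], TCP at [0.172, 0.653, 0.239] pointing down, gripper open.
Joint ranges: [-2.63, 2.63], [-0.94, 2.18], [0.31, 2.57], [-1.31, 4.45], [0, 2.66], [-2.55, 2.55]. Speed limits (rad/s): [2.57, 2.57, 3.14, 3.14, 3.14, 3.14].

INTERFACE

Orientations are given as a rotation vector (axis times angle).
In Python, from station import manip gives the robot as it stands.
- The arm moves only by the tool play_rows, never from a script. Its argument "deltas" is a list of rows, each an object with "xyz": the shift along the tool's x, y, z normalised to -1 to 1, where 1 is 100 mm, a list of three; "spin": the turn about the tool's z normalised to -1 to 1, where 1 is pi/2 rad; "hand": the gripper command: -1 is shut, 1 is fully open, values between are in proportion. In form: [{"xyz": [x, y, z], "spin": spin, "hand": hand}, ...]. A call has 1 to 20 rows; each row shifts and turns the commanded pose from where the row before left it, along the tool's axes as they then stand; what a row does not reach is not made up. A row lasts 1/8 s, in which the tool goes at most 62.5 mm and 10.7 degrees, less where a joint would pass 70% of its speed; a pose out of reach is approached as far as the arm can. A call with a number of a shift or a turn outside -1 to 1 is refused whole. A call with a gripper value outside its range is refused whole. The fingers move at their own pace and stop on an object; "force" is the grip in N (left out, the last holds). Time passes only in rows, so rows that do not move let the fingers close. It gives the time, the measured TCP pose, the force, the opening and the grip force at its end, in the units of the state.
- manip.observe(): the state, without advancing time (a new reading comes with each control period).
- manip.snapshot(name): name is "scene" or "top"; returns the picture (384x512x3 uint8, red, green, blue); there is no depth.
- manip.camera_params(name): a dict with "fov_y" (degrees; the focal length in pixels is half the picture's height over the tangent of half this angle, whatever the lens; pixels are square), "cx", "cy" (the principal point, pixels), "k1" (the pictures are not rectified: a ray, as slopes to the right and down, at radius r is drawn at 1 + k1 r^2 times it, then the intrinsics apply), "R" (3x3) and "t" (3): a world point X has camera coordinates R X + t. Camera axes: x right, y down, z forward; pixel columns grow to the right and rows downward; lengths in m; the calibration is good to about 2 mm. A picture is of the moment at which its call begins. camera_params takes no time and is no camera call.
- manip.sign_off(): hands the job in; it is judged then, once.
The state is a dict: "t": time; "joint_pos": joint angles; "dq": joint speeds; "tau": joint torques, N m; "ee_pos": TCP position; "ee_rot": TCP orientation; "ft_force": force on the tool from outside, world axes, zero at the start; "moment": the same for the moment, N m; "grip_width": opening from 0.0 (shut) to 1.0 (fully open); "grip_force": force on a finger pad.
Only numpy, scipy, OpenCV 4.12 (cv2) and the standard library are available. Lean on these libraries where they do the work, as an engineer would, in place of code of your own. Each camera call takes 0.05 s, during which the arm holds its last target. There are 200 camera calls.

## Working session

There is one attempt and no reset: what is moved stays moved. The work goes in short steps, Python scripts to look and compute and a tool call to move; the robot and the scene stay as the last step left them, time stands still between calls to the robot, and variables do not carry over. Pictures are saved under pics/ and viewed, at most 10 in all, crops included, and the job is handed in when it is done.

Besides the shell and the picture viewer there is one more tool, called after "Emit:" as a command line: name --argument value ..., lists and objects as JSON in quotes. play_rows: Moves the arm, as the interface text tells. Its arguments: {"type":"object","properties":{"deltas":{"type":"array","items":{"type":"object","properties":{"xyz":{"type":"array","items":{"type":"number","minimum":-1,"maximum":1}},"spin":{"type":"number","minimum":-1,"maximum":1},"hand":{"type":"number"}}}},"force":{"type":"number"}},"required":["deltas"]}

```bash
mkdir -p pics; ls; python3 - <<'E'
from station import manip
import cv2
for n in("scene","top"):
    cv2.imwrite(f"pics/{n}0.png",manip.snapshot(n)[:,:,::-1]); print(n,manip.camera_params(n))
print(manip.observe(), manip.tcp_to_tips)
E
```

```text
pics
scene {'fov_y': 52.434749392250964, 'cx': 261.34240651695086, 'cy': 188.30383550178288, 'k1': -0.043556890682404, 'R': array([[-0.85892169,  0.51208408,  0.00484071],
       [ 0.41892875,  0.70804553, -0.56848063],
       [-0.29453733, -0.48625243, -0.82268241]]), 't': array([ 0.47051974, -0.19909917,  1.3688051 ])}
top {'fov_y': 55.03602745146381, 'cx': 253.7171018104415, 'cy': 184.547313251179, 'k1': -0.10168423245216714, 'R': array([[ 0.02719541, -0.99956319,  0.011569  ],
       [-0.98648837, -0.02870654, -0.16129669],
       [ 0.16155834, -0.00702616, -0.98683815]]), 't': array([-0.01123712,  0.56910248,  1.40209746])}
{'t': 0.1, 'joint_pos': array([ 1.27611002e+00,  2.64679684e-01,  1.60525240e+00,  2.07003369e-06,
        1.27371615e+00, -3.69151979e-02]), 'dq': array([-2.37554155e-04, -8.44647838e-04, -4.15984873e-03,  1.12238549e-03,
        2.61961408e-05,  4.24262024e-04]), 'tau': array([-1.02934437e-04, -5.16711473e+01, -3.68589377e+01, -2.15726327e-04,
        6.23417756e-03,  9.92276767e-06]), 'ee_pos': array([0.17189547, 0.65206755, 0.23807718]), 'ee_rot': array([-0.40374272, -3.11519539,  0.00318377]), 'ft_force': array([-0.16917256, -0.21380057, -0.03691747]), 'moment': array([ 0.03124021, -0.0232029 , -0.00637837]), 'grip_force': 0.0, 'grip_width': 1.0021577357924703} 0.008
```

View pics/scene0.png

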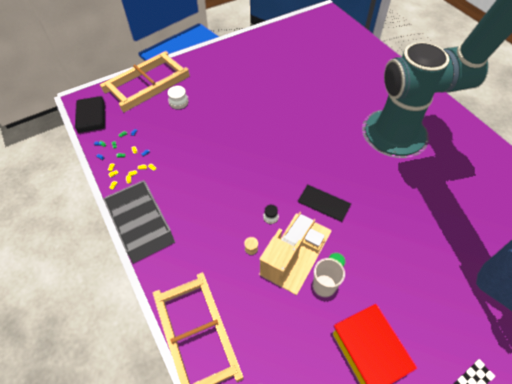

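View pics/top0.png

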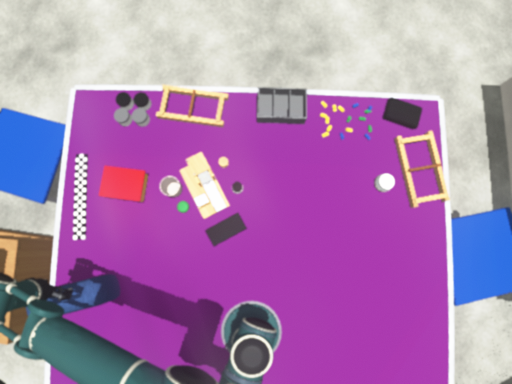

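The top view shows the dispenser at about (205,185), with the housing at its upper-left end, the white runway running to lower right, and the cup at (170,186). In the scene view the dispenser is at about (295,252). I'll enlarge both.

```bash
python3 - <<'E'
import cv2,numpy as np
a=cv2.imread("pics/top0.png")[140:230,150:250]; b=cv2.imread("pics/scene0.png")[205:305,245:355]
a=cv2.resize(a,(400*6//4,540),interpolation=cv2.INTER_CUBIC); b=cv2.resize(b,(660,600),interpolation=cv2.INTER_CUBIC)
for im,x0,y0 in((a,150,140),(b,245,205)):
    for k in range(0,110,10):
        cv2.putText(im,str(x0+k),(k*6,10),0,.35,(0,255,255),1);cv2.putText(im,str(y0+k),(0,k*6+4),0,.35,(0,255,255),1)
        cv2.line(im,(k*6,12),(k*6,18),(0,255,255));cv2.line(im,(24,k*6),(30,k*6),(0,255,255))
cv2.imwrite("pics/topc.png",a);cv2.imwrite("pics/scenec.png",b)
E
```

```text
(no output)
```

View pics/topc.png

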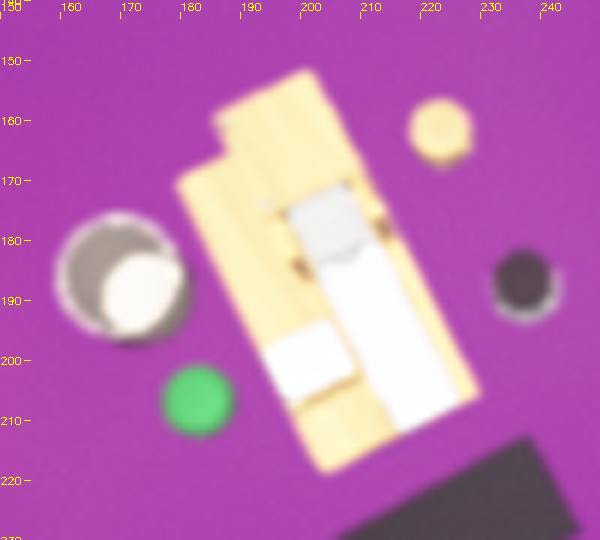

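View pics/scenec.png

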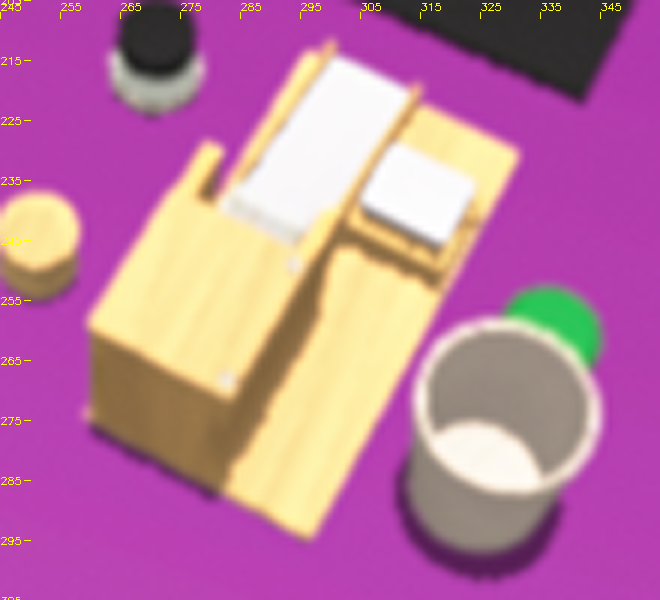

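The pad's top corners are clear in both views: top about (193,198), (204,193.5), (209,201.5) and scene about (311,228), (324,235.5), (318,246), (305,238). The housing roof corners and the runway's lower end are also visible. I'll cast these rays onto planes at their known heights and do a rigid fit.

```bash
cat > h.py <<'E'
import numpy as np
from scipy.spatial.transform import Rotation as Rot
from station import manip
def cast(n,uv,z):
    c=manip.camera_params(n); f=192/np.tan(np.radians(c["fov_y"]/2))
    d=(np.array(uv)-[c["cx"],c["cy"]])/f; s=d.copy()
    for _ in range(20): s=d/(1+c["k1"]*(s@s))
    R=np.array(c["R"]); o=-R.T@c["t"]; r=R.T@np.r_[s,1]
    return (o+r*(z-o[2])/r[2])[:2]
E
python3 - <<'E'
from h import *
pts=[("scene",(310.8,228.3),-.073,.030,.048),("scene",(324.2,235.5),-.073,.074,.048),("scene",(318.3,246.2),-.037,.074,.048),("scene",(305,238.3),-.037,.030,.048),
("scene",(259.7,258.7),.102,-.0335,.106),("scene",(283.7,271.7),.102,.0335,.106),("scene",(280,228.3),-.002,-.0335,.106),("scene",(302.5,239.7),-.002,.0335,.106),
("top",(185.8,158.8),.102,.0335,.106),("top",(201.7,151.3),.102,-.0335,.106),
("top",(193.3,198),-.037,.074,.048),("top",(204.5,193.5),-.037,.030,.048),("top",(209.3,201),-.073,.030,.048)]
W=np.array([cast(n,uv,z) for n,uv,_,_,z in pts]); L=np.array([p[2:4] for p in pts])
keep=np.ones(len(W),bool)
for _ in range(2):
    w=W[keep];l=L[keep]; wc=w-w.mean(0); lc=l-l.mean(0)
    a=np.sum(lc@[1,1j]*0+np.conj(lc@[1,1j])*(wc@[1,1j])); th=np.angle(a)
    Rm=np.array([[np.cos(th),-np.sin(th)],[np.sin(th),np.cos(th)]]); t=w.mean(0)-Rm@l.mean(0)
    res=W-(L@Rm.T+t); print("yaw",th,"origin",t); keep=np.linalg.norm(res,axis=1)<.006
print((res*1000).round(1))
for n in((-.055,.052),(-.055,0),(-.055,.026)): print(n,Rm@n+t)
for nm,uv,z in(("cup",(170,186),.095),("puck",(182.5,206.5),.014)): print(nm,Rm.T@(cast("top",uv,z)-t))
o=manip.observe(); M=Rot.from_rotvec(o["ee_rot"]).as_matrix(); print(M.round(3), "tool y az",np.arctan2(M[1,1],M[0,1]))
E
```

```text
yaw 0.5014086604663254 origin [0.57615155 0.19194146]
yaw 0.4937714472409062 origin [0.57584368 0.1924972 ]
[[-0.9  0.3]
 [ 0.9 -0.7]
 [ 2.5  0.6]
 [-0.8  0.8]
 [-1.1  2. ]
 [-2.5  3. ]
 [ 0.2  4. ]
 [-0.3  3.1]
 [ 1.6 -3.3]
 [ 1.  -3.6]
 [ 0.6 -0.9]
 [-1.2 -5.1]
 [ 1.6 -8.2]]
(-0.055, 0.052) [0.50276793 0.21221862]
(-0.055, 0) [0.52741334 0.16642994]
(-0.055, 0.026) [0.51509064 0.18932428]
cup [0.03602051 0.12913986]
puck [-0.04222952  0.12893577]
[[-0.967  0.255 -0.001]
 [ 0.255  0.967 -0.002]
 [ 0.    -0.002 -1.   ]] tool y az 1.3130246870158242
```

Emit:
play_rows --deltas '[{"xyz": [-0.32,-0.257,0],"spin": 0,"hand": -0.06},{"xyz": [-0.32,-0.257,0],"spin": 0,"hand": -0.06},{"xyz": [-0.32,-0.257,0],"spin": 0,"hand": -0.06},{"xyz": [-0.32,-0.257,0],"spin": 0,"hand": -0.06},{"xyz": [-0.32,-0.257,0],"spin": 0,"hand": -0.06},{"xyz": [-0.32,-0.257,0],"spin": 0,"hand": -0.06},{"xyz": [-0.32,-0.257,0],"spin": 0,"hand": -0.06},{"xyz": [-0.32,-0.257,0],"spin": 0,"hand": -0.06},{"xyz": [-0.32,-0.257,0],"spin": 0,"hand": -0.06},{"xyz": [-0.32,-0.257,0],"spin": 0,"hand": -0.06},{"xyz": [-0.32,-0.257,0],"spin": 0,"hand": -0.06},{"xyz": [-0.32,-0.257,0],"spin": 0,"hand": -0.06},{"xyz": [-0.32,-0.257,0],"spin": 0,"hand": -0.06},{"xyz": [-0.32,-0.257,0],"spin": 0,"hand": -0.06},{"xyz": [0,0,0],"spin": -0.096,"hand": -0.06},{"xyz": [0,0,0],"spin": -0.096,"hand": -0.06},{"xyz": [0,0,0],"spin": -0.096,"hand": -0.06},{"xyz": [0,0,0],"spin": -0.096,"hand": -0.06},{"xyz": [0,0,0],"spin": -0.096,"hand": -0.06},{"xyz": [0,0,0],"spin": 0,"hand": -0.06}]'

```text
t: 2.6
ee_pos: [0.5132, 0.1904, 0.2388]
ee_rot: [0.769, -3.045, 0.0]
ft_force: [-0.0, -0.6, 0.6]
grip_width: 0.472
grip_force: 0.0
```

```bash
cat > p.py <<'E'
from h import *
o=manip.observe(); M=Rot.from_rotvec(o["ee_rot"]).as_matrix()
d=np.r_[.5151,.1893,.048+.008]-o["ee_pos"]
print(o["t"],o["ee_pos"],"shift tool units",(M.T@d*10).round(3),"spin",-(2.065-np.arctan2(M[1,1],M[0,1]))/np.pi*2,M[:,2].round(3),o["ft_force"].round(1),o["grip_width"],o["joint_pos"].round(2))
E
python3 p.py
```

```text
2.6 [0.51321074 0.19043166 0.23877351] shift tool units [-0.013 -0.019  1.828] spin 0.00022481759047099752 [-0.001 -0.    -1.   ] [-0.  -0.6  0.6] 0.4715446451331868 [ 0.31  0.02  1.88 -0.    1.24 -1.76]
```

Emit:
play_rows --deltas '[{"xyz": [-0.013,-0.019,0.3],"spin": 0,"hand": -0.06},{"xyz": [0,0,0.3],"spin": 0,"hand": -0.06},{"xyz": [0,0,0.3],"spin": 0,"hand": -0.06},{"xyz": [0,0,0.3],"spin": 0,"hand": -0.06},{"xyz": [0,0,0.2],"spin": 0,"hand": -0.06},{"xyz": [0,0,0.1],"spin": 0,"hand": -0.06},{"xyz": [0,0,0],"spin": 0,"hand": -0.06}]'

```text
t: 3.48
ee_pos: [0.5151, 0.1893, 0.0886]
ee_rot: [0.769, -3.044, 0.0]
ft_force: [-0.3, 0.6, 0.5]
grip_width: 0.468
grip_force: 0.0
```

```bash
python3 p.py; python3 - <<'E'
from h import *; import cv2
b=manip.snapshot("scene")[200:310,240:350,::-1]
a=manip.snapshot("top")[150:225,160:240,::-1]
im=np.hstack([cv2.resize(b,(440,440),interpolation=cv2.INTER_CUBIC),cv2.resize(a,(352,330),interpolation=cv2.INTER_CUBIC)[:330] if 0 else np.vstack([cv2.resize(a,(352,330),interpolation=cv2.INTER_CUBIC),np.zeros((110,352,3),np.uint8)])])
cv2.imwrite("pics/c2.png",im)
E
```

```text
3.475 [0.51507822 0.18932455 0.08864072] shift tool units [-0.001 -0.     0.326] spin 0.00048801715241307607 [-0.001 -0.    -1.   ] [-0.3  0.6  0.5] 0.4675079747446717 [ 0.31  0.17  2.01 -0.    0.96 -1.76]
```

View pics/c2.png

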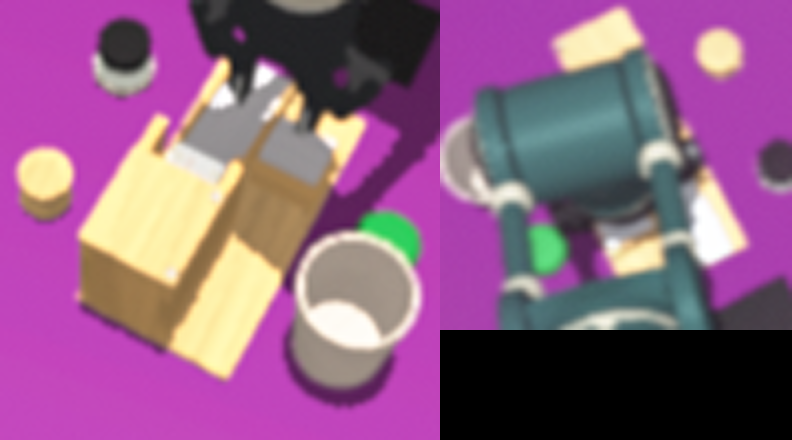

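The scene crop shows the fingertips at scene pixels about (301,224.5), over the runway, and (316,232), over the pad. The puck and cup are clear. I'll go down in small steps until the fingertip touches the pad.

Emit:
play_rows --deltas '[{"xyz": [0,0,0.15],"spin": 0,"hand": -0.06},{"xyz": [0,0,0.1],"spin": 0,"hand": -0.06},{"xyz": [0,0,0.05],"spin": 0,"hand": -0.06},{"xyz": [0,0,0],"spin": 0,"hand": -0.06}]'

```text
t: 4.08
ee_pos: [0.515, 0.1893, 0.0585]
ee_rot: [0.771, -3.044, 0.0]
ft_force: [0.7, -0.2, -0.3]
grip_width: 0.467
grip_force: 0.0
```

```bash
python3 p.py; python3 - <<'E'
from h import *; import cv2
b=manip.snapshot("scene")[205:265,270:340,::-1]
cv2.imwrite("pics/c3.png",cv2.resize(b,(700,600),interpolation=cv2.INTER_CUBIC))
E
```

```text
4.075 [0.51502449 0.18934189 0.05847788] shift tool units [-0.001 -0.001  0.025] spin 0.0012519116855769475 [-0.001 -0.    -1.   ] [ 0.7 -0.2 -0.3] 0.4672584869398492 [ 0.31  0.21  2.03 -0.    0.9  -1.76]
```

View pics/c3.png

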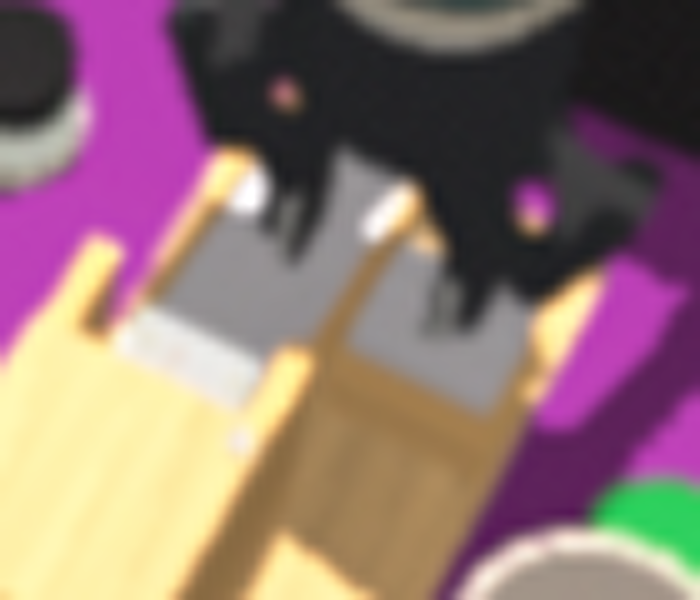

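The runway finger is on the centre line at crop (290,250) and the pad finger is near the middle of the pad at (455,325). Now I'll press slowly.

Emit:
play_rows --deltas '[{"xyz": [0,0,0.04],"spin": 0,"hand": -0.06},{"xyz": [0,0,0.03],"spin": 0,"hand": -0.06},{"xyz": [0,0,0],"spin": 0,"hand": -0.06}]'

```text
t: 4.5
ee_pos: [0.516, 0.1896, 0.0525]
ee_rot: [-0.771, 3.045, 0.0]
ft_force: [-0.6, -0.3, 0.9]
grip_width: 0.471
grip_force: 0.3
```

Emit:
play_rows --deltas '[{"xyz": [0,0,0.03],"spin": 0,"hand": -0.06},{"xyz": [0,0,0.02],"spin": 0,"hand": -0.06},{"xyz": [0,0,0],"spin": 0,"hand": -0.06}]'

```text
t: 4.88
ee_pos: [0.516, 0.1897, 0.0475]
ee_rot: [-0.771, 3.045, 0.0]
ft_force: [1.0, -0.1, 3.2]
grip_width: 0.473
grip_force: 2.3
```

Emit:
play_rows --deltas '[{"xyz": [0,0,0.03],"spin": 0,"hand": -0.06},{"xyz": [0,0,0.01],"spin": 0,"hand": -0.06},{"xyz": [0,0,0],"spin": 0,"hand": -0.06}]'

```text
t: 5.25
ee_pos: [0.5161, 0.1897, 0.0461]
ee_rot: [-0.772, 3.045, 0.0]
ft_force: [-6.3, -2.7, 21.4]
grip_width: 0.468
grip_force: 11.0
```

Emit:
play_rows --deltas '[{"xyz": [0,0,-0.01],"spin": 0,"hand": -0.06},{"xyz": [0,0,0],"spin": 0,"hand": -0.06},{"xyz": [0,0,0],"spin": 0,"hand": -0.06},{"xyz": [0,0,0],"spin": 0,"hand": -0.06}]'

```text
t: 5.75
ee_pos: [0.5161, 0.1897, 0.0463]
ee_rot: [-0.772, 3.045, 0.0]
ft_force: [-3.8, -1.8, 15.4]
grip_width: 0.472
grip_force: 7.7
```

```bash
python3 p.py; python3 - <<'E'
from h import *; import cv2
b=manip.snapshot("scene")[205:265,270:340,::-1]
cv2.imwrite("pics/c4.png",cv2.resize(b,(700,600),interpolation=cv2.INTER_CUBIC))
E
```

```text
5.75 [0.51607535 0.18972035 0.04627123] shift tool units [ 0.011  0.001 -0.097] spin 0.0013537382986615093 [ 0.001  0.    -1.   ] [-3.8 -1.8 15.4] 0.47176540937092587 [ 0.31  0.23  2.04  0.    0.87 -1.76]
```

View pics/c4.png

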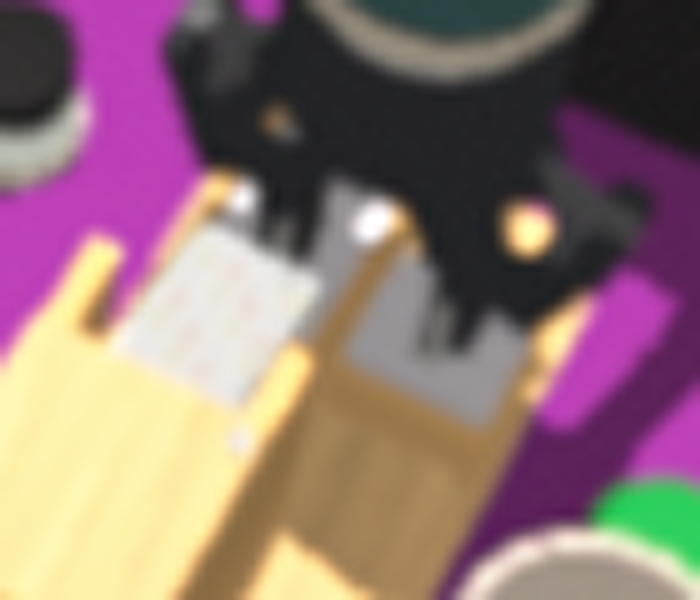

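The cassette (crop about (220,310)) has come out of the mouth and is resting against the runway finger. The pad is held at its stop with about 15 N, so I'm handing in.

```bash
python3 -c "
from station import manip
print(manip.sign_off())"
```

```text
the job is handed in; nothing more can be done
None
```

The job is handed in at about 5.8 s: the release pad is held down on its stop with about 15 N, and in the last picture the cassette is out of the mouth, caught on the runway against the other finger.

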